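# Turn the tin's label to the front and pin the turntable

## Robot

A 6-joint arm with a two-finger parallel gripper is mounted at the origin on the work surface. World frame = base frame: x ahead of the robot, y to its left, z up, the work surface at z = 0. Lengths are in m, angles in rad, forces in N, time in s.
With the tool pointing down it reaches from about 0.35 to 0.775 m from the base axis. Payload 7.3 kg.
Tool frame: the origin (TCP) lies at the very end of the fingers, on their centre line; the grasp point (between the pads) lies 19 mm behind it (robot.pinch_z is the distance from the TCP to the grasp point, in m); z points along the fingers, y is the line along which they close (so a half turn about z gives the same grasp; the last joint's range is limited). The gripper opens to 92 mm and grips with 3 to 60 N. Pads are 19 mm wide; open, the fingers measure 130 mm over their backs; the gripper's body (75 mm by 190 mm) begins 47 mm behind the grasp point.
Start: joints at [-1.448, 0.342, 1.524, -0, 1.275, -0.146], TCP at [0.139, -0.506, 0.227] pointing down, gripper open.
Joint ranges: [-2.53, 2.53], [-0.77, 2.02], [0.04, 2.7], [-1, 4.14], [0.28, 2.66], [-3.11, 3.11]. Speed limits (rad/s): [2.57, 2.57, 3.14, 3.14, 3.14, 3.14].

## Interface

Orientations are given as [roll, pitch, yaw] about the fixed x, y, z axes, in that order (R = Rz(yaw) Ry(pitch) Rx(roll)).
In Python, from cell import robot gives the robot as it stands.
- The arm moves only by the tool move_arm, never from a script. Its argument "motion" is a list of rows, each a list of 6 numbers: the shift along the tool's x, y, z in units of 0.1 m (1.0 is 0.1 m), then the turn, a rotation vector about the tool's x, y, z in units of pi rad (1.0 is pi rad). In form: [[dx, dy, dz, rx, ry, rz], ...]. A call has 1 to 12 rows; each row is the pose to reach, as a shift and turn from the pose commanded when the call began, along the tool's axes at that moment, turning the shorter way round; what a row does not reach only later rows make up. A row lasts 1/8 s, in which the tool goes at most 62.5 mm and 10.7 degrees, less where a joint would pass 70% of its speed; a pose out of reach is approached as far as the arm can. A call with a number of a shift or a turn outside -1 to 1 is refused whole. A call with a gripper value outside its range is refused whole. "fingers" is the opening, from -1 (shut) to 1 (fully open), set as the call begins (left out, the last holds). The fingers move at their own pace and stop on an object; "newtons" is the grip in N (left out, the last holds). Time passes only in rows, so rows that repeat a pose let the fingers close. It gives the time, the measured TCP pose, the force, the opening and the grip force at its end, in the units of the state.
- robot.observe(): the state, without advancing time (a new reading comes with each control period).
- robot.read_camera(name): name is "scene" or "top"; returns a dict with "image" (420x560x3 uint8, red, green, blue), "range_z" (420x560 float32, m along the optical axis (not along the pixel's ray), 0 where there is no reading), "vfov" (degrees; the focal length in pixels is half the picture's height over the tangent of half this angle, whatever the lens; pixels are square), "cx", "cy" (the principal point, pixels), "k1" (the pictures are not rectified: a ray, as slopes to the right and down, at radius r is drawn at 1 + k1 r^2 times it, then the intrinsics apply), "extrinsics" (4x4, takes a point from camera to world coordinates). Camera axes: x right, y up, looking along -z (the intrinsics and any distortion apply to the point x, -y, -z); pixel columns grow to the right and rows downward; lengths in m; the calibration is good to about 2 mm. A picture is of the moment at which its call begins.
- robot.hand_in(): hands the job in; it is judged then, once.
The state is a dict: "time": time; "qpos": joint angles; "qvel": joint speeds; "joint_efforts": joint torques, N m; "tool_pos": TCP position; "tool_rot": TCP orientation; "contact_force": force on the tool from outside, world axes, zero at the start; "torque": the same for the moment, N m; "opening": finger opening in m; "grip_force": force on a finger pad.
Only numpy, scipy, OpenCV 4.12 (cv2) and the standard library are available. Lean on these libraries where they do the work, as an engineer would, in place of code of your own. Each camera call takes 0.05 s, during which the arm holds its last target. There are 200 camera calls.

## Task

The tin of polishing paste stands on a small turntable. With one fingertip roll the tin round by its edge, gently (six to ten newtons of fingertip pressure will do, never 25), until its label faces the front of the stand; then take the steel locking pin from its parking block and drop it fully home, through the turntable's notch into the socket in the base, and let go. Never push the pin hard, and leave the cup, the carved stone tile and the chisel nearest the robot where they are.

Things in the scene. Friction and masses are not known exactly. Their poses are not given: they have to be found in the camera images.
- stand: fixed wooden base of the turntable stand, 220 (along x) x 190 x 20 mm. Origin: on the turntable's upright axis, at bench height. +x points to the FRONT: the end that reaches 125 mm from the axis (back: 95 mm) and carries two steel cheeks (12 mm thick, tops 44 mm above the bench, 112 mm ahead of the axis, 30 mm either side). The front looks away from the robot, give or take 30 degrees
- stand_socket (a point): centre of the mouth of the pin socket in the base's upper face: on the centre line 82 mm in front of the turntable's axis, 20 mm above the bench; round, 15 mm wide, 15 mm deep, straight down, chamfered. The turntable covers it unless its notch is there
- tub_notch (a point): centre of the only notch in the turntable's edge, at its upper face, 82 mm from the axis, in the label's direction. The turntable: dark steel disc 174 mm across, 8 mm thick, top 30 mm above the bench. Notch 16 mm wide, open outwards, floor 74 mm from the axis. Disc and tin turn together, both ways, a full turn or more, with a steady friction of 0.07 N m, and stay where left
- tub_label (a point): middle of the paper label on the tin's side, 56 mm from the axis, 60 mm above the bench. The label is 55 mm wide; a 20 mm wide paper tongue runs from it over the lid's edge and 34 mm inwards on top. Label and notch lie in the same direction from the axis
- tub_lid (a point): on the turntable's axis, 90 mm above the bench, nominal height of the lid. The tin (rigid bare metal, 110 mm across, 60 mm tall, plain flat lid 114 mm across, too wide to grasp) is fixed on the disc and stands a little crooked: the lid's edge rises and falls about 1.5 mm as it turns, and its side runs out of true by as much
- pin_grip (a point): centre of the square head (20 x 20 mm, 26 mm tall, sides along this point's x and y) of the loose steel locking pin, 70 mm above the pin's tip; the head's top is 83 mm above the tip. About 0.12 kg
- pin_tip (a point): lower end of the pin: round shank 12 mm thick, 58 mm from tip to head, tapered over its last 4 mm. Fully home, the tip is 15 mm below the socket's mouth. It starts upright in the parking block's hole, its tip 10 mm above the bench
- park: fixed pale wooden parking block for the pin, 80 x 80 x 40 mm; origin at the centre of its underside; the pin's hole in its middle is 14 mm wide and 30 mm deep
- cup: terracotta cup, 72 mm wide, 80 mm tall; origin at the centre of its underside
- rosette: carved pale stone tile 90 x 90 x 28 mm with a flower boss; origin at the centre of its underside
- chisel_b_mid (a point): steel stone chisel 220 mm long, lying along its x on the near right part of the bench; another lies far off (at its centre)
Mind the look-alikes: they are no part of the job. Of the things shaped like the part that bears pin_grip, the bare steel one is meant.

How it is judged:
By the outcome, as a careful person would: the job done as asked, in the order asked, and still so for the second after the job is handed in, with the robot touching nothing.
It also fails if it takes over 72 s, if anything falls off the work surface, if the arm or the gripper's body presses on something with over 40 N, if the wrist force passes 120 N, or if a joint passes its speed limit or range.

## Working session

There is one attempt and no reset: what is moved stays moved. The work goes in short steps, Python scripts to look and compute and a tool call to move; the robot and the scene stay as the last step left them, time stands still between calls to the robot, and variables do not carry over. Pictures are saved under pics/ and viewed, at most 10 in all, crops included, and the job is handed in when it is done.

Besides the shell and the picture viewer there is one more tool, called after "Call:" in YAML: its name, and indented under it one key for each argument. move_arm: Moves the arm, as the interface text tells. Shifts and turns lie within -1 to 1; 1 stands for 0.1 m of shift or pi rad of turn. Its arguments: {"type":"object","properties":{"motion":{"type":"array"},"fingers":{"type":"number"},"newtons":{"type":"number"}},"required":["motion"]}

```bash
ls; mkdir -p pics
cat > h.py <<'E'
import numpy as np, cv2
from cell import robot
def cam(n):
    c=robot.read_camera(n); c['f']=c['image'].shape[0]/2/np.tan(np.radians(c['vfov'])/2); return c
def ray(c,u,v):
    x,y=(u-c['cx'])/c['f'],(v-c['cy'])/c['f']; a,b=x,y
    for _ in range(20):
        s=1+c['k1']*(a*a+b*b); a,b=x/s,y/s
    return np.array([a,-b,-1.])
def onplane(c,u,v,z):
    E=c['extrinsics']; d=E[:3,:3]@ray(c,u,v); o=E[:3,3]; return o+d*(z-o[2])/d[2]
def pt(c,u,v):
    E=c['extrinsics']; return E[:3,3]+E[:3,:3]@(ray(c,u,v)*c['range_z'][int(v),int(u)])
def proj(c,p):
    E=c['extrinsics']; q=E[:3,:3].T@(np.asarray(p)-E[:3,3]); a,b=q[0]/-q[2],-q[1]/-q[2]; s=1+c['k1']*(a*a+b*b)
    return c['cx']+c['f']*a*s,c['cy']+c['f']*b*s
def cloud(c):
    h,w=c['range_z'].shape; v,u=np.mgrid[:h,:w]; x,y=(u-c['cx'])/c['f'],(v-c['cy'])/c['f']; a,b=x.copy(),y.copy()
    for _ in range(20):
        s=1+c['k1']*(a*a+b*b); a,b=x/s,y/s
    E=c['extrinsics']; P=np.stack([a,-b,-np.ones_like(a)],-1)*c['range_z'][...,None]
    return P@E[:3,:3].T+E[:3,3]
def save(n,im): cv2.imwrite('pics/'+n,cv2.cvtColor(im,cv2.COLOR_RGB2BGR))
E
python3 - <<'E'
from h import *
for n in('scene','top'):
    c=cam(n); save(n+'0.png',c['image']); print(n,c['f'],c['cx'],c['cy'],c['k1'],c['extrinsics'].round(3).tolist())
print(robot.observe())
E
```

```text
pics
scene 490.12843039846814 284.67461577685435 212.69184089467086 -0.0870440438060224 [[-0.37, -0.65, 0.663, 1.184], [0.929, -0.253, 0.27, 0.251], [-0.007, 0.716, 0.698, 0.816], [0.0, 0.0, 0.0, 1.0]]
top 407.45911257961893 272.4807890242396 207.11304618552535 -0.0635920982615552 [[-0.019, 0.985, -0.169, 0.339], [-0.999, -0.014, 0.031, -0.026], [0.028, 0.17, 0.985, 1.128], [0.0, 0.0, 0.0, 1.0]]
{'time': 0.1, 'qpos': array([-1.44801036e+00,  3.42684220e-01,  1.52493984e+00, -2.24069269e-05,
        1.27539738e+00, -1.46025496e-01]), 'qvel': array([ 0.00089593, -0.00074251, -0.00308202,  0.00060427, -0.00178985,
        0.00174426]), 'joint_efforts': array([ 1.40891891e-03, -4.32004273e+01, -2.44694871e+01,  7.18338741e-02,
        5.25988417e-02, -4.08550659e-05]), 'tool_pos': array([ 0.13938838, -0.50577198,  0.22609188]), 'tool_rot': array([-3.14017595e+00, -1.86699728e-04,  2.68817873e-01]), 'contact_force': array([-0.23511417, -0.26513299, -0.05062975]), 'torque': array([-0.0060116 , -0.01147077,  0.01143541]), 'grip_force': 0.0, 'opening': 0.09176135472145995}
```

View pics/scene0.png

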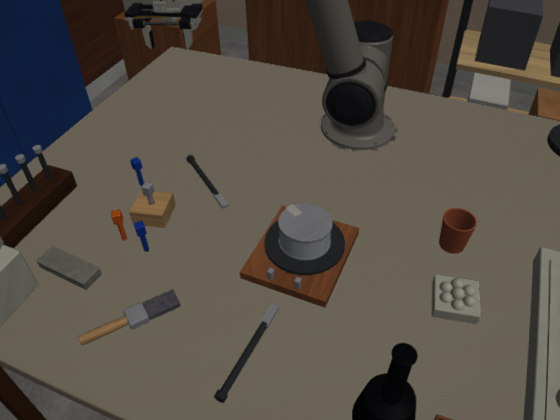

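View pics/top0.png

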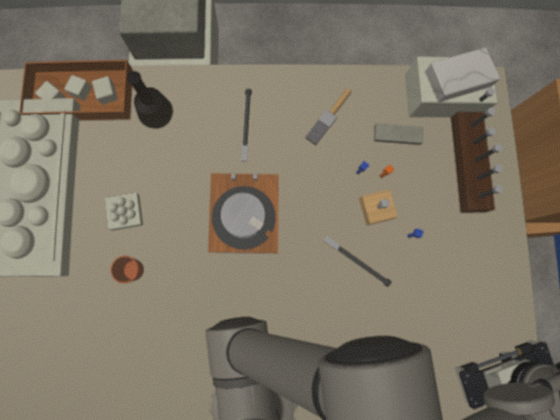

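Scene view: the tin is at (305,230) with its tongue at (293,211), and the cheeks are at (270,273) and (297,283). Top view: the tin is at (243,215), the tongue at (257,224), and the cheeks at (233,176) and (255,176).

Pin-like candidates in the top view: blue at (363,167), orange at (387,171), blue at (417,233), and bare steel at (384,204) standing in the pale block. The bare steel one fits the description. Next I measure and take a crop to confirm it.

```bash
cat > m.py <<'E'
from h import *
def lidfit(c,P):
    im=c['image'].astype(int)
    return im
def measure(c,tag):
    P=cloud(c); Z=P[...,2]; X=P[...,0];Y=P[...,1]
    return P
E
python3 - <<'E'
from h import *
cs={n:cam(n) for n in('scene','top')}
t=cs['top']
for n,c in cs.items():
    P=cloud(c); Z=P[...,2]
    g=c['image'].astype(int)
    print(n,'bench z',np.median(Z[200:300,150:200] if n=='top' else Z[120:160,230:280]))
    u,v=(243,212) if n=='top' else (305,222)
    r0=P[v,u]; d=np.hypot(P[...,0]-r0[0],P[...,1]-r0[1])
    m=(d<.1)&(abs(Z-.09)<.008)
    pts=P[m][:,:2].astype(np.float32); cc,rr=cv2.minEnclosingCircle(pts); print(n,'lid',Z[m].mean(),m.sum(),cc,rr, pts.mean(0))
    # tongue
    hsv=cv2.cvtColor(c['image'],cv2.COLOR_RGB2HSV)
    print('lid gray med',np.median(g[m],0))
    tm=m&(g.sum(-1)>np.median(g[m].sum(-1))+90)
    k=cv2.connectedComponentsWithStats(tm.astype(np.uint8)); i=1+np.argmax(k[2][1:,4]); mm=k[1]==i
    q=P[mm][:,:2].mean(0); print('tongue',k[3][i],mm.sum(),q,'r,ang',np.hypot(*(q-cc)),np.degrees(np.arctan2(*(q-cc)[::-1])))
    # disc dark
    # base brown: saturated
    b=(d<.2)&(abs(Z-.02)<.008)&(hsv[...,1]>110)
    bp=P[b][:,:2].astype(np.float32); R=cv2.minAreaRect(bp); print('base',b.sum(),R)
    # cheeks
    ch=(d>.095)&(d<.14)&(Z>.033)&(Z<.055)
    k=cv2.connectedComponentsWithStats(ch.astype(np.uint8))
    for i in range(1,k[0]):
        if k[2][i,4]>5: print('cheek',k[3][i],P[k[1]==i].mean(0))
    # pin / park
    u,v=(384,204) if n=='top' else (150,190)
    print('pinpt',P[v,u]); r=P[v,u] 
    d=np.hypot(P[...,0]-r[0],P[...,1]-r[1])
    h=(d<.04)&(Z>.085)&(Z<.105); print('head',h.sum(),P[h].mean(0), cv2.minAreaRect(P[h][:,:2].astype(np.float32)))
    p=(d<.08)&(abs(Z-.04)<.006); print('park',p.sum(),cv2.minAreaRect(P[p][:,:2].astype(np.float32)))
t=cs['top']['image'][140:260,180:440]; s=cs['scene']['image'][140:310,90:370]
save('crop1.png',np.vstack([cv2.resize(t,(780,360),interpolation=2)[:, :],]))
save('crop2.png',cv2.resize(s,(800,486),interpolation=2))
E
```

```text
scene bench z 0.00013821695539606438
scene lid 0.09010203514120349 1723 (0.5013757348060608, 0.01911429688334465) 0.05870046839118004 [0.50625557 0.0202059 ]
lid gray med [102. 102. 105.]Traceback (most recent call last):
  File "<stdin>", line 16, in <module>
    return _wrapfunc(a, 'argmax', axis=axis, out=out, **kwds)
    return bound(*args, **kwds)
ValueError: attempt to get argmax of an empty sequence
```

```bash
rm m.py
cat > m.py <<'E'
from h import *
def run(n,c):
    P=cloud(c); Z=P[...,2]; g=c['image'].astype(int); hsv=cv2.cvtColor(c['image'],cv2.COLOR_RGB2HSV)
    r0=np.array([.51,.02]); d=np.hypot(P[...,0]-r0[0],P[...,1]-r0[1])
    m=(d<.075)&(abs(Z-.09)<.006)
    pts=P[m][:,:2].astype(np.float32); cc,rr=cv2.minEnclosingCircle(pts); print(n,'lid',Z[m].mean(),m.sum(),cc,rr)
    warm=g[...,0]-g[...,2]
    tm=m&(warm>12)&(g.sum(-1)>330)
    if tm.any():
        k=cv2.connectedComponentsWithStats(tm.astype(np.uint8)); i=1+np.argmax(k[2][1:,4]); mm=k[1]==i
        q=P[mm][:,:2].mean(0); print('tongue',k[3][i],mm.sum(),q,'r',np.hypot(*(q-cc)),'ang',np.degrees(np.arctan2(*(q-cc)[::-1])))
    b=(d<.2)&(abs(Z-.02)<.006)&(hsv[...,1]>110)
    print('base',b.sum(),cv2.minAreaRect(P[b][:,:2].astype(np.float32)))
    ch=(d>.095)&(d<.15)&(Z>.033)&(Z<.055)
    k=cv2.connectedComponentsWithStats(ch.astype(np.uint8))
    for i in range(1,k[0]):
        if k[2][i,4]>3: print('cheek',k[3][i],k[2][i,4],P[k[1]==i].mean(0))
    return P,g,Z,m
if __name__=='__main__':
  cs={}
  for n in('scene','top'):
    c=cs[n]=cam(n); P,g,Z,m=run(n,c)
    u,v=(384,204) if n=='top' else (150,188)
    r=P[v,u]; print('pinpt',r)
    d=np.hypot(P[...,0]-r[0],P[...,1]-r[1])
    h=(d<.04)&(Z>.083)&(Z<.105)
    if h.any(): print('head',h.sum(),P[h].mean(0), cv2.minAreaRect(P[h][:,:2].astype(np.float32)))
    p=(d<.08)&(abs(Z-.04)<.006)
    if p.any(): print('park',p.sum(),cv2.minAreaRect(P[p][:,:2].astype(np.float32)))
  print(cs['scene']['image'][205:218:3,285:303:3].tolist())
  t=cs['top']['image'][140:260,180:440]; s=cs['scene']['image'][140:310,90:370]
  save('crop1.png',cv2.resize(t,(780,360),interpolation=2)); save('crop2.png',cv2.resize(s,(800,486),interpolation=2))
E
python3 m.py
```

```text
scene lid 0.09012868283698268 1713 (0.5017361044883728, 0.018798397853970528) 0.05869179964065552
tongue [292. 204.] 1 [ 0.46303341 -0.02458398] r 0.058137163331555455 ang -131.7370913965908
base 2660 ((0.5187942385673523, 0.018714696168899536), (0.1909632682800293, 0.2254973202943802), 88.17737579345703)
cheek [269.68518519 271.55555556] 54 [ 0.61684452 -0.01334287  0.04155099]
cheek [297.03703704 280.90740741] 54 [0.61879    0.04638746 0.04136592]
pinpt [ 0.52652635 -0.34583793  0.08622075]
head 84 [ 0.52829334 -0.35268628  0.09110112] ((0.5272637009620667, -0.3534056842327118), (0.022499747574329376, 0.023387551307678223), 12.624247550964355)
park 798 ((0.5270928144454956, -0.3535938858985901), (0.08531033992767334, 0.08505523949861526), 15.124794960021973)
top lid 0.08915499721926415 1503 (0.49946537613868713, 0.01869591698050499) 0.05733820050954819
tongue [255.58510638 222.62765957] 94 [ 0.47750198 -0.01459943] r 0.039886974087667344 ang -123.41098054198525
base 1986 ((0.5162796378135681, 0.019772782921791077), (0.18626269698143005, 0.2186352163553238), 88.81140899658203)
cheek
[... 272 characters left out ...]
1), (0.02021188661456108, 0.019694877788424492), 6.699520111083984)
park 735 ((0.5237897634506226, -0.35388651490211487), (0.08070587366819382, 0.08094361424446106), 13.333222389221191)
[[[103, 93, 80], [107, 100, 88], [129, 124, 118], [121, 117, 113], [106, 106, 108], [104, 103, 105]], [[90, 68, 55], [130, 126, 121], [133, 128, 123], [130, 126, 120], [119, 115, 113], [100, 101, 103]], [[107, 107, 110], [108, 107, 108], [131, 126, 121], [130, 127, 121], [133, 128, 122], [125, 121, 117]], [[104, 103, 107], [104, 103, 106], [104, 104, 106], [137, 133, 127], [132, 127, 121], [109, 108, 108]], [[104, 104, 106], [104, 104, 106], [103, 103, 106], [105, 104, 107], [102, 102, 104], [103, 104, 105]]]
```

View pics/crop1.png

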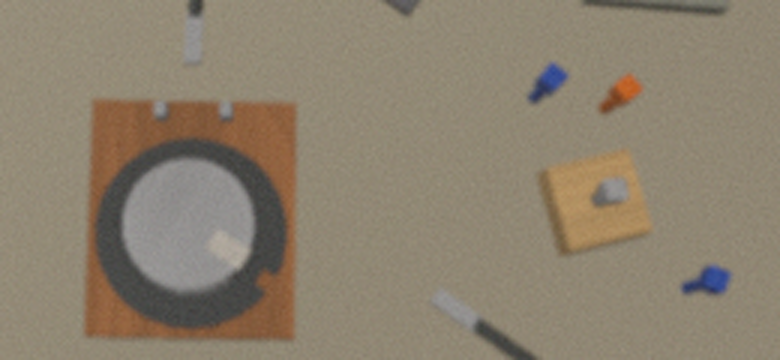

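View pics/crop2.png

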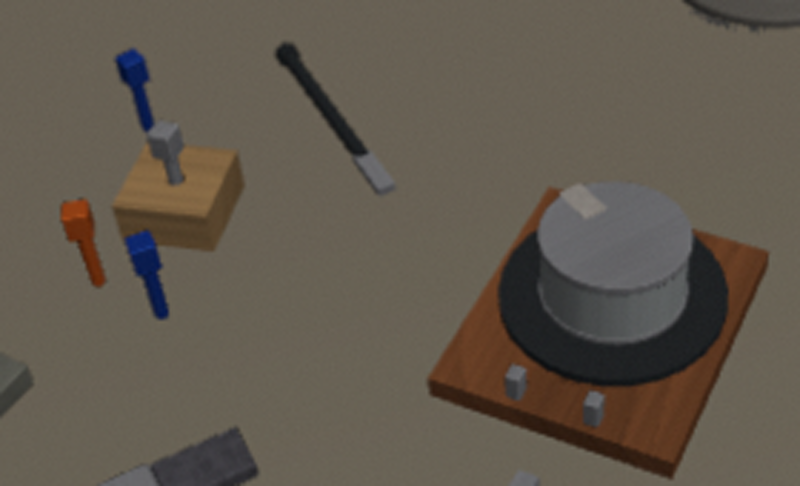

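Crop check: the steel pin stands in the pale block at crop (612,190), and blue and orange ones lie on the bench, so the steel one is confirmed. The tongue and notch point at about -123°, and the front is at about -1.7°. I will press on the lid's rim with one finger of the open gripper and sweep about +122°. First I move above the start of the stroke.

Call:
move_arm:
  motion:
    - [0.5,-0.5,0,0,0,0.043]
    - [1,-1,0,0,0,0.0856]
    - [1,-1,0,0,0,0.0856]
    - [1,-1,0,0,0,0.0856]
  fingers: 1

```text
time: 0.8
tool_pos: [0.2097, -0.3832, 0.2272]
tool_rot: [3.14, -0.0, 0.003]
contact_force: [-1.5, -0.2, 0.3]
opening: 0.0919
grip_force: 0.0
```

Call:
move_arm:
  motion:
    - [0.32,-0.4,0.1,0,0,0]
    - [0.63,-0.81,0.2,0,0,0]
    - [0.63,-0.81,0.2,0,0,0]

```text
time: 1.18
tool_pos: [0.2731, -0.3013, 0.2061]
tool_rot: [-3.141, 0.001, 0.004]
contact_force: [0.1, -0.3, -0.5]
opening: 0.092
grip_force: 0.0
```

Call:
move_arm:
  motion:
    - [0.32,-0.4,0.1,0,0,0]
    - [0.63,-0.81,0.2,0,0,0]
    - [0.63,-0.81,0.2,0,0,0]

```text
time: 1.55
tool_pos: [0.3364, -0.2209, 0.1863]
tool_rot: [-3.141, 0.0, 0.004]
contact_force: [0.0, -0.3, 0.2]
opening: 0.092
grip_force: 0.0
```

Call:
move_arm:
  motion:
    - [0.32,-0.4,0.1,0,0,0]
    - [0.63,-0.81,0.2,0,0,0]
    - [0.63,-0.81,0.2,0,0,0]

```text
time: 1.92
tool_pos: [0.3996, -0.1404, 0.1663]
tool_rot: [3.141, 0.0, 0.003]
contact_force: [-0.8, -0.3, -0.7]
opening: 0.0921
grip_force: 0.0
```

Call:
move_arm:
  motion:
    - [0.32,-0.4,0.1,0,0,0]
    - [0.63,-0.81,0.2,0,0,0]
    - [0.63,-0.81,0.2,0,0,0]
    - [0.63,-0.81,0.2,0,0,0]

```text
time: 2.42
tool_pos: [0.4613, -0.0614, 0.1468]
tool_rot: [3.141, 0.0, -0.001]
contact_force: [0.3, -0.2, 0.2]
opening: 0.0914
grip_force: 0.0
```

Call:
move_arm:
  motion:
    - [0,0,0.25,0,0,0]
    - [0,0,0.48,0,0,0]
    - [0,0,0.48,0,0,0]

```text
time: 2.8
tool_pos: [0.46, -0.061, 0.098]
tool_rot: [-3.141, 0.003, -0.003]
contact_force: [0.5, -0.1, -0.0]
opening: 0.0924
grip_force: 0.0
```

Run:
```python
from h import *
s=cam('scene')['image'][120:310,190:400];save('c3.png',cv2.resize(s,(663,600),interpolation=2))
o=robot.observe(); print(o['contact_force'],o['tool_pos'])
```

```text
[ 0.11799539 -1.24053843 -0.25774692] [ 0.46089663 -0.06089302  0.09896372]
```

View pics/c3.png

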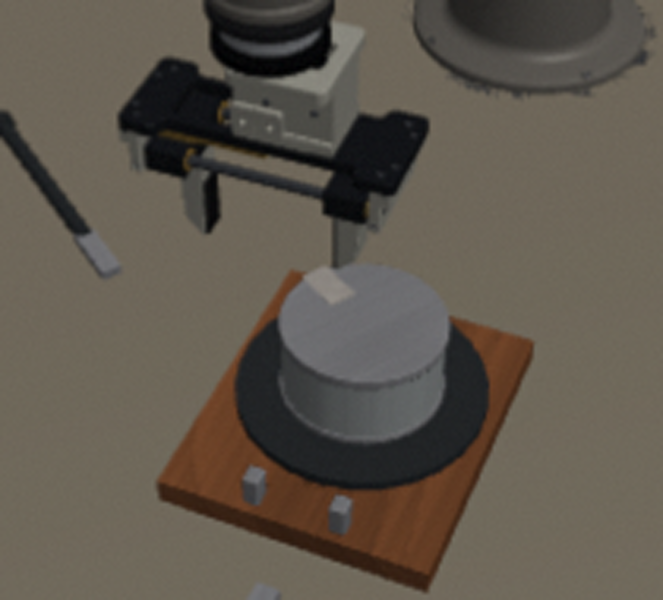

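The view shows the one fingertip at crop (342,267), just above the lid's near rim, clear of the tongue at (330,285). Next I lower it in small steps.

Call:
move_arm:
  motion:
    - [0,0,0.03,0,0,0]
    - [0,0,0.06,0,0,0]
    - [0,0,0.06,0,0,0]

```text
time: 3.22
tool_pos: [0.4614, -0.0593, 0.0929]
tool_rot: [3.141, -0.0, 0.0]
contact_force: [-0.4, 0.1, -1.3]
opening: 0.0917
grip_force: 0.0
```

Call:
move_arm:
  motion:
    - [0,0,0.01,0,0,0]
    - [0,0,0.01,0,0,0]

```text
time: 3.48
tool_pos: [0.4614, -0.0591, 0.0917]
tool_rot: [3.141, -0.0, 0.0]
contact_force: [-0.3, -0.1, -0.2]
opening: 0.0918
grip_force: 0.0
```

Call:
move_arm:
  motion:
    - [0,0,0.01,0,0,0]
    - [0,0,0.01,0,0,0]

```text
time: 3.72
tool_pos: [0.4613, -0.0592, 0.0906]
tool_rot: [3.142, 0.0, -0.0]
contact_force: [0.1, -0.3, -0.0]
opening: 0.0918
grip_force: 0.0
```

Call:
move_arm:
  motion:
    - [0,0,0.007,0,0,0]
    - [0,0,0.007,0,0,0]

```text
time: 3.98
tool_pos: [0.4613, -0.0592, 0.09]
tool_rot: [3.142, 0.0, -0.0]
contact_force: [-0.6, 0.2, 0.8]
opening: 0.0919
grip_force: 0.0
```

Call:
move_arm:
  motion:
    - [0,0,0.005,0,0,0]
    - [0,0,0.005,0,0,0]

```text
time: 4.22
tool_pos: [0.4613, -0.0592, 0.0895]
tool_rot: [3.142, 0.0, -0.0]
contact_force: [0.7, -0.3, 0.1]
opening: 0.0919
grip_force: 0.0
```

Call:
move_arm:
  motion:
    - [0,0,0.006,0,0,0]
    - [0,0,0.006,0,0,0]

```text
time: 4.47
tool_pos: [0.4614, -0.0593, 0.0891]
tool_rot: [3.141, -0.0, -0.0]
contact_force: [-0.4, 0.5, 2.8]
opening: 0.0916
grip_force: 1.6
```

Call:
move_arm:
  motion:
    - [0,0,0.005,0,0,0]
    - [0,0,0.005,0,0,0]

```text
time: 4.72
tool_pos: [0.4615, -0.0593, 0.089]
tool_rot: [3.141, -0.001, 0.0]
contact_force: [-2.8, 0.4, 8.3]
opening: 0.0917
grip_force: 3.9
```

Call:
move_arm:
  motion:
    - [0.021,0.033,0,0,0,0]
    - [0.045,0.064,0,0,0,0]
    - [0.072,0.093,0,0,0,0]
    - [0.101,0.12,0,0,0,0]
    - [0.101,0.12,0,0,0,0]

```text
time: 5.35
tool_pos: [0.4726, -0.0711, 0.089]
tool_rot: [-3.141, -0.003, -0.001]
contact_force: [1.5, 1.6, 5.3]
opening: 0.0919
grip_force: 2.5
```

Run:
```python
from h import *
from m import run
for n in('top','scene'): run(n,cam(n))
o=robot.observe(); print(o['contact_force'],o['tool_pos'])
```

```text
top lid 0.08963091329399138 614 (0.5025283098220825, 0.027857769280672073) 0.05538621172308922
base 1013 ((0.5185156464576721, 0.02103671431541443), (0.21582357585430145, 0.18565237522125244), 0.09012878686189651)
cheek [232.96296296 176.22222222] 27 [0.61256379 0.04625797 0.04247233]
cheek [254.23076923 175.53846154] 13 [ 0.61347547 -0.01192126  0.0436557 ]
scene lid 0.09013326158866833 1686 (0.5019422769546509, 0.0178068894892931) 0.05840971693396568
tongue [283.5 209.5] 6 [ 0.48524999 -0.03547169] r 0.055832248737053974 ang -107.39588039810589
base 2682 ((0.5181407332420349, 0.019052788615226746), (0.19064389169216156, 0.2246733456850052), 88.32505798339844)
cheek [269.83636364 271.58181818] 55 [ 0.61650179 -0.01316696  0.04115457]
cheek [297.12962963 280.87037037] 54 [0.61861628 0.04651935 0.04134013]
[2.09382698 2.87211422 5.06943795] [ 0.47253998 -0.07105692  0.08901037]
```

Call:
move_arm:
  motion:
    - [0.031,0.024,0.002,0,0,0]
    - [0.064,0.045,0.002,0,0,0]
    - [0.099,0.063,0.002,0,0,0]
    - [0.135,0.078,0.002,0,0,0]
    - [0.173,0.09,0.002,0,0,0]
    - [0.173,0.09,0.002,0,0,0]

```text
time: 6.2
tool_pos: [0.4896, -0.0802, 0.0889]
tool_rot: [-3.142, -0.002, -0.0]
contact_force: [-0.1, 1.5, 8.0]
opening: 0.0918
grip_force: 3.8
```

```bash
sed -i 's/(warm>12)&(g.sum(-1)>330)/(warm>4)\&(g.sum(-1)>330)/' m.py
python3 - <<'E'
from h import *
from m import run
for n in('scene',): run(n,cam(n))
o=robot.observe(); print(o['contact_force'],o['tool_pos'])
E
```

```text
scene lid 0.09008747237992767 1679 (0.5027174949645996, 0.016282232478260994) 0.05961413308978081
tongue [286.25242718 217.02912621] 103 [ 0.50444501 -0.02158115] r 0.03790276584499107 ang -87.38769775010594
base 2656 ((0.5186771750450134, 0.018691152334213257), (0.19151699542999268, 0.22421373426914215), 88.40015411376953)
cheek [269.79245283 271.43396226] 53 [ 0.61645403 -0.01327318  0.04152308]
cheek [297.0754717  280.79245283] 53 [0.61860585 0.04639817 0.04152347]
[-0.70292016  1.0187924   7.30481712] [ 0.489588   -0.08014856  0.088959  ]
```

Call:
move_arm:
  motion:
    - [0.038,0.008,0,0,0,0]
    - [0.077,0.013,0,0,0,0]
    - [0.116,0.015,0,0,0,0]
    - [0.155,0.013,0,0,0,0]
    - [0.194,0.008,0,0,0,0]
    - [0.232,0,0,0,0,0]

```text
time: 7.0
tool_pos: [0.5123, -0.0807, 0.089]
tool_rot: [3.141, -0.001, 0.0]
contact_force: [-2.2, -1.3, 8.9]
opening: 0.0918
grip_force: 4.3
```

Call:
move_arm:
  motion:
    - [0.038,-0.012,0,0,0,0]
    - [0.074,-0.027,0,0,0,0]
    - [0.109,-0.045,0,0,0,0]
    - [0.142,-0.066,0,0,0,0]
    - [0.173,-0.09,0,0,0,0]
    - [0.202,-0.117,0,0,0,0]
    - [0.202,-0.117,0,0,0,0]

```text
time: 7.88
tool_pos: [0.5334, -0.0691, 0.0891]
tool_rot: [3.14, -0.003, -0.0]
contact_force: [0.6, -2.2, 6.5]
opening: 0.0916
grip_force: 3.3
```

Run:
```python
from h import *
from m import run
for n in('scene',): run(n,cam(n))
o=robot.observe(); print(o['contact_force'],o['tool_pos'])
```

```text
scene lid 0.09025252305617186 1440 (0.5036894083023071, 0.016562672331929207) 0.0592692494392395
tongue [288.31868132 228.21978022] 91 [ 0.53360723 -0.00544255] r 0.03713900879437403 ang -36.33529876965927
base 2653 ((0.5189708471298218, 0.018948987126350403), (0.19090214371681213, 0.22444456815719604), 88.25008392333984)
cheek [269.81818182 271.58181818] 55 [ 0.61648473 -0.01321582  0.04111109]
cheek [297.   280.64] 50 [0.61841617 0.04616286 0.04167414]
[ 0.6682788  -2.13269573  6.98010388] [ 0.53339214 -0.06914804  0.08912113]
```

Call:
move_arm:
  motion:
    - [0.027,-0.029,0,0,0,0]
    - [0.051,-0.06,0,0,0,0]
    - [0.072,-0.093,0,0,0,0]
    - [0.09,-0.128,0,0,0,0]
    - [0.105,-0.164,0,0,0,0]
    - [0.117,-0.202,0,0,0,0]
    - [0.117,-0.202,0,0,0,0]

```text
time: 8.8
tool_pos: [0.5457, -0.049, 0.0893]
tool_rot: [3.14, -0.004, -0.0]
contact_force: [2.6, -1.7, 5.6]
opening: 0.092
grip_force: 2.9
```

Run:
```python
from h import *
from m import run
c=cam('scene'); run('scene',c)
o=robot.observe(); print(o['contact_force'],o['tool_pos'])
s=c['image'][190:300,240:360];save('c4.png',cv2.resize(s,(654,600),interpolation=2))
```

```text
scene lid 0.09020450608157315 1169 (0.5052545070648193, 0.01973949559032917) 0.05919836461544037
tongue [294.27419355 233.9516129 ] 62 [0.54431869 0.01175965] r 0.039870892141368686 ang -11.54526497494145
base 2685 ((0.518709659576416, 0.01890435814857483), (0.19122789800167084, 0.2240913063287735), 88.37016296386719)
cheek [269.75       271.42307692] 52 [ 0.61656656 -0.01331326  0.04167262]
cheek [297.13461538 280.82692308] 52 [0.61845013 0.04646777 0.04125504]
[ 3.2834006  -0.697775    5.52532982] [ 0.5456785  -0.04895395  0.08928259]
```

View pics/c4.png

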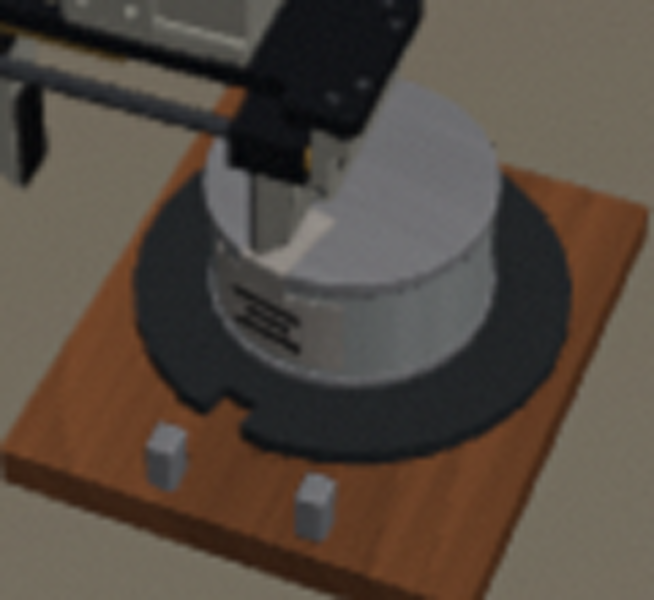

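```bash
cat > notch.py <<'E'
from h import *
def polar(c,axis,z=.03,yaw=-1.7,r=(.0755,.085)):
    "rectify annulus onto plane z; return angle range of bright (brown) pixels seen between radii r"
    E=c['extrinsics']; th=np.arange(-40,40,.25)+yaw; rr=np.arange(.060,.100,.0005)
    U=np.array([[proj(c,(axis[0]+q*np.cos(np.radians(t)),axis[1]+q*np.sin(np.radians(t)),z)) for t in th] for q in rr],np.float32)
    im=cv2.remap(c['image'],U[...,0],U[...,1],1); sat=im[...,0].astype(int)-im[...,2]
    row=sat[(rr>r[0])&(rr<r[1])].mean(0); return th,rr,im,row
def notch(c,axis,**k):
    th,rr,im,row=polar(c,axis,**k); t=(row.max()+np.percentile(row,40))/2; i=row.argmax(); a=b=i
    while row[a]>t:a-=1
    while row[b]>t:b+=1
    return (th[a]+th[b])/2,(th[a],th[b]),row.max(),np.median(row)
E
python3 - <<'E'
from notch import *
c=cam('scene'); t=cam('top')
for ax in((.5027,.0188),(.5015,.0188)): print('scene',notch(c,ax))
print('top',notch(t,(.4995,.0187)))
# cheek base: disc edge circle fit in scene (dark) via depth at z~.03
for n,k in(('scene',c),('top',t)):
    P=cloud(k); g=k['image'].astype(int); d=np.hypot(P[...,0]-.501,P[...,1]-.019)
    m=(d<.1)&(abs(P[...,2]-.03)<.005)&(g.max(-1)<75)
    print(n,m.sum(),cv2.minEnclosingCircle(P[m][:,:2].astype(np.float32)))
E
```

```text
scene (np.float64(-13.45), (np.float64(-17.95), np.float64(-8.95)), np.float64(38.8421052631579), np.float64(-3.9473684210526314))
scene (np.float64(-13.325), (np.float64(-17.7), np.float64(-8.95)), np.float64(31.31578947368421), np.float64(-4.0))
top (np.float64(-16.2), (np.float64(-24.45), np.float64(-7.95)), np.float64(18.105263157894736), np.float64(11.105263157894736))
scene 1702 ((0.5043096542358398, 0.019546028226614), 0.08865401893854141)
top 8 ((0.5232627391815186, 0.09492743760347366), 0.01574850082397461)
```

Call:
move_arm:
  motion:
    - [0.008,-0.038,0.002,0,0,0]
    - [0.013,-0.077,0.002,0,0,0]
    - [0.015,-0.105,0.002,0,0,0]
    - [0.015,-0.105,0.002,0,0,0]

```text
time: 9.45
tool_pos: [0.5475, -0.0385, 0.0893]
tool_rot: [3.14, -0.005, -0.001]
contact_force: [2.5, -1.4, 6.8]
opening: 0.0917
grip_force: 3.3
```

Run:
```python
from notch import *
c=cam('scene')
for ax in((.5027,.0188),(.504,.019)): print('scene',notch(c,ax))
o=robot.observe(); print(o['contact_force'],o['tool_pos'])
```

```text
scene (np.float64(-1.8250000000000002), (np.float64(-6.45), np.float64(2.8)), np.float64(33.21052631578947), np.float64(-4.0))
scene (np.float64(-1.9500000000000002), (np.float64(-6.7), np.float64(2.8)), np.float64(41.0), np.float64(-4.0))
[ 2.63482516 -1.4411949   6.19206492] [ 0.54753542 -0.03848018  0.08932381]
```

Call:
move_arm:
  motion:
    - [0,0,-0.1,0,0,0]
    - [0,0,-0.5,0,0,0]
    - [0,0.4,-0.8,0,0,0]
    - [0,0.9,-0.8,0,0,0]
    - [0,0.9,-0.8,0,0,0]

```text
time: 10.12
tool_pos: [0.5449, -0.1307, 0.1683]
tool_rot: [3.141, 0.0, -0.004]
contact_force: [0.6, 0.7, 0.1]
opening: 0.092
grip_force: 0.0
```

Run:
```python
from notch import *
c=cam('scene'); t=cam('top')
for ax in((.5027,.0188),(.504,.019)): print('scene',notch(c,ax))
from m import run
run('scene',c); run('top',t)
s=cv2.resize(c['image'][225:300,245:345],(800,600),interpolation=2)
p=cv2.resize(t['image'][165:240,200:300],(800,600),interpolation=2)
save('c5.png',np.hstack([s,p])[:, :]); 
im=np.hstack([cv2.resize(s,(400,300),interpolation=3),cv2.resize(p,(400,300),interpolation=3)]);
save('c6.png',np.vstack([s[:300],p[:300]])) 
for n,k in(('scene',c),('top',t)): # disc circle
    print(n,'expected socket px',proj(k,(.5027+.082,.0163,.02)))
```

```text
scene (np.float64(-1.7000000000000002), (np.float64(-6.45), np.float64(3.05)), np.float64(32.31578947368421), np.float64(-3.8947368421052633))
scene (np.float64(-1.9500000000000002), (np.float64(-6.7), np.float64(2.8)), np.float64(39.68421052631579), np.float64(-3.9473684210526314))
scene lid 0.09005542297135813 1768 (0.5054579377174377, 0.017661873251199722) 0.058906812220811844
tongue [296.36666667 234.54166667] 120 [0.54439302 0.01631114] r 0.03895850782122775 ang -1.9868988601357984
base 2674 ((0.5190609693527222, 0.018817327916622162), (0.19110648334026337, 0.2222847044467926), 88.26142120361328)
cheek [269.8        271.56363636] 55 [ 0.61631044 -0.01333717  0.04091053]
cheek [297.05555556 280.90740741] 54 [0.61839362 0.04628323 0.04083897]
top lid 0.08926820767236884 1236 (0.5022917985916138, 0.01978258416056633) 0.057431627064943314
tongue [242.97902098 198.51048951] 143 [0.54108935 0.01732877] r 0.03887506877356677 ang -3.618943142599513
base 1192 ((0.5170623064041138, 0.039650481194257736), (0.1459653079509735, 0.21929574012756348), 88.03662109375)
cheek [232.96153846 176.19230769] 26 [0.6129169  0.04633324 0.0414246 ]
cheek [255.         176.67857143] 28 [ 0.61052446 -0.01397175  0.04248501]
scene expected socket px (np.float64(289.17339854004047), np.float64(270.89442758772293))
top expected socket px (np.float64(244.3184003008693), np.float64(187.81431228386128))
```

View pics/c6.png

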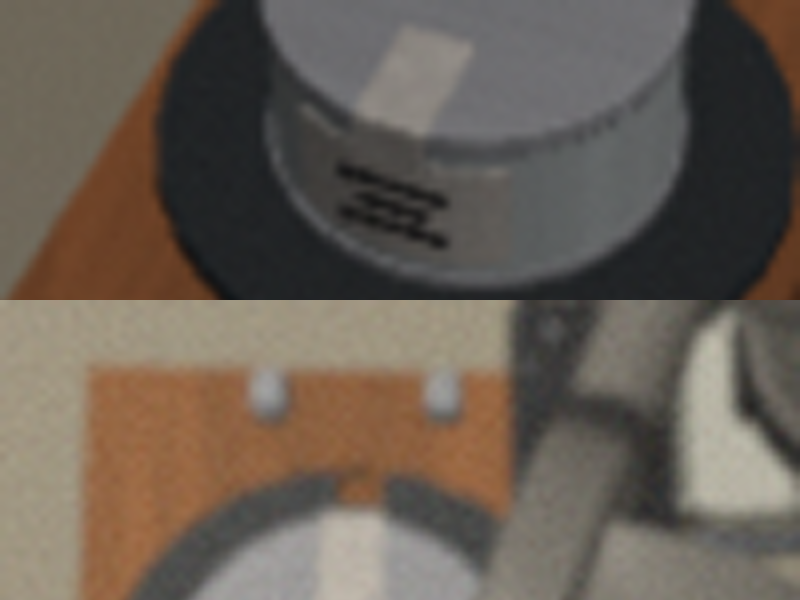

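The scene view shows the label facing the cheeks. The top view shows the notch at crop (361,485) between the cheeks at (268,395) and (442,395), with the socket's dark rim at (357,475). The label is within about 1° of the front, so I go to the pin.

Call:
move_arm:
  motion:
    - [-0.05,0.5,0,0,0,-0.037]
    - [-0.1,1,0,0,0,-0.075]
    - [-0.1,1,0,0,0,-0.075]

```text
time: 10.6
tool_pos: [0.5348, -0.2294, 0.1675]
tool_rot: [-3.141, 0.001, 0.234]
contact_force: [0.0, 1.3, 0.3]
opening: 0.0917
grip_force: 0.0
```

Call:
move_arm:
  motion:
    - [-0.19,0.58,0,0,0,0]
    - [-0.19,0.58,0,0,0,0]

```text
time: 10.85
tool_pos: [0.5301, -0.29, 0.1675]
tool_rot: [3.142, 0.001, 0.232]
contact_force: [0.0, 0.3, -0.2]
opening: 0.0917
grip_force: 0.0
```

Call:
move_arm:
  motion:
    - [-0.19,0.58,0,0,0,0]
    - [-0.19,0.58,0,0,0,0]
    - [-0.19,0.58,0,0,0,0]

```text
time: 11.22
tool_pos: [0.5257, -0.3474, 0.1676]
tool_rot: [-3.14, 0.0, 0.236]
contact_force: [0.2, 0.0, 0.2]
opening: 0.0919
grip_force: 0.0
```

Run:
```python
from notch import *
c=cam('scene'); t=cam('top')
o=robot.observe(); print(o['contact_force'],o['tool_pos'],o['tool_rot'])
for a in((.4995,.0187),(.501,.0187)): print(notch(t,a)); 
th,rr,im,row=polar(t,(.4995,.0187)); print(row[::8].round().astype(int))
save('c7.png',cv2.resize(c['image'][150:240,90:210],(800,600),interpolation=2))
```

```text
[-0.06200446  0.06923022 -0.55859027] [ 0.52591791 -0.34730978  0.1679534 ] [-3.14057820e+00  2.15748922e-04  2.37197181e-01]
(np.float64(-2.5749999999999997), (np.float64(-8.2), np.float64(3.05)), np.float64(61.05263157894737), np.float64(3.0526315789473686))
(np.float64(-2.6999999999999997), (np.float64(-8.45), np.float64(3.05)), np.float64(64.84210526315789), np.float64(4.473684210526316))
[ 4  3  4  4  4  2  4  3  3  2  2  2  2  2  0  2 14 39 56 61 61 57 39 17
  4  3  2  3  4  1  3  1  4  4  1  2  3  2  3  3]
```

View pics/c7.png

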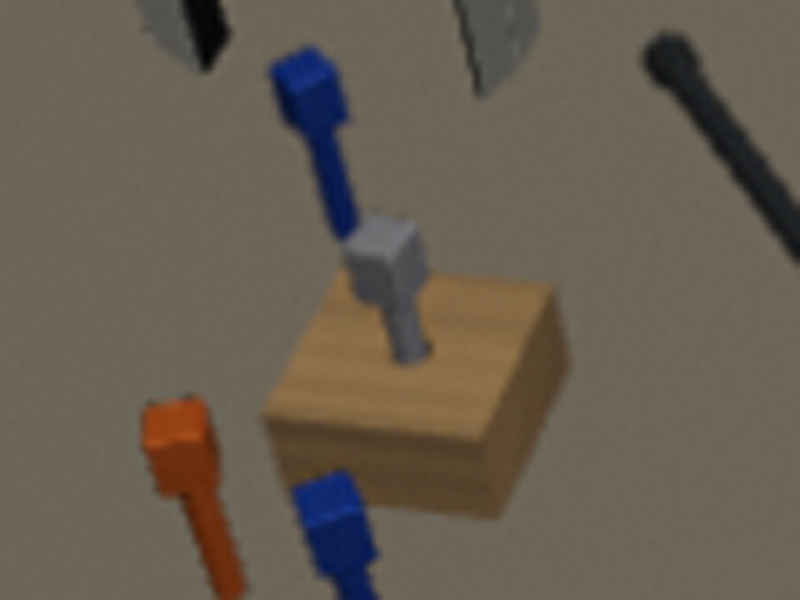

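Crop: the steel pin's head is at (387,260), upright in the block, and the coloured ones are lying clear. The finger tips at (205,70) and (480,95) straddle it. Now descend.

Call:
move_arm:
  motion:
    - [-0.014,0.058,0.3,0,0,0]
    - [-0.014,0.058,0.6,0,0,0]
    - [-0.014,0.058,0.6,0,0,0]

```text
time: 11.7
tool_pos: [0.5246, -0.353, 0.1059]
tool_rot: [-3.137, 0.003, 0.237]
contact_force: [-1.1, 0.2, 0.3]
opening: 0.0921
grip_force: 0.0
```

Call:
move_arm:
  motion:
    - [0,0,0.25,0,0,0]
    - [0,0,0.46,0,0,0]
    - [0,0,0.46,0,0,0]

```text
time: 12.08
tool_pos: [0.5254, -0.3544, 0.0621]
tool_rot: [-3.14, 0.001, 0.236]
contact_force: [-1.0, -1.2, 0.5]
opening: 0.0918
grip_force: 0.0
```

Call:
move_arm:
  motion:
    - [0,0,0,0,0,0]
    - [0,0,0,0,0,0]
    - [0,0,0,0,0,0]
    - [0,0,0,0,0,0]
    - [0,0,0,0,0,0]
    - [0,0,0,0,0,0]
    - [0,0,0,0,0,0]
    - [0,0,0,0,0,0]
  fingers: -0.4
  newtons: 5

```text
time: 13.08
tool_pos: [0.5254, -0.3555, 0.062]
tool_rot: [3.142, 0.0, 0.236]
contact_force: [0.3, -0.2, -0.1]
opening: 0.0275
grip_force: 0.0
```

Run:
```python
from h import *
c=cam('scene'); t=cam('top')
o=robot.observe(); print(o['contact_force'],o['tool_pos'],o['tool_rot'],o['opening'],o['grip_force'])
for n,k in(('scene',c),('top',t)): print(n,proj(k,o['tool_pos']+[0,0,.019]))
save('c8.png',cv2.resize(c['image'][165:240,110:210],(800,600),interpolation=2))
```

```text
[-1.57161921  0.03222602 -1.00883914] [ 0.52541193 -0.35547244  0.06199366] [3.14156889e+00 7.23691614e-05 2.35486945e-01] 0.02742833153001032 0.0
scene (np.float64(147.16760050492968), np.float64(188.41480904127735))
top (np.float64(384.37528657594993), np.float64(203.07164466276092))
```

View pics/c8.png

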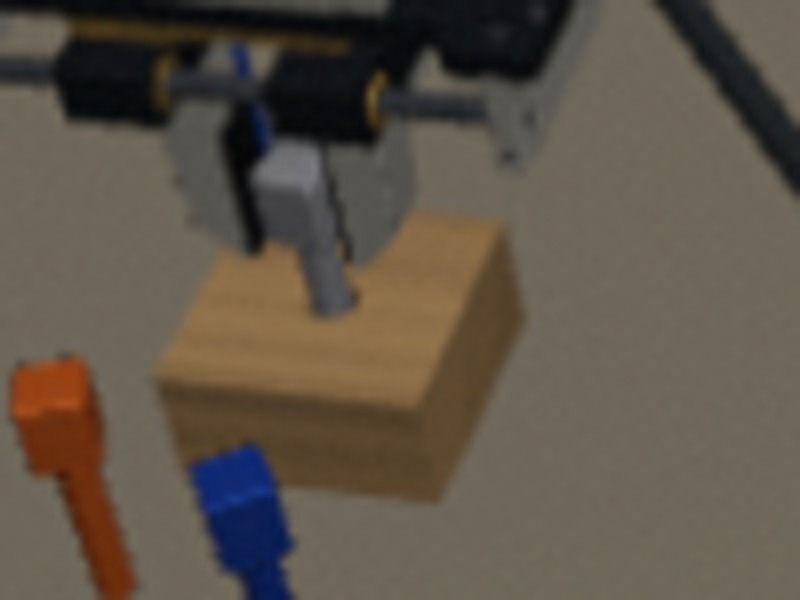

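Crop: the head (253–325, 140–245) is centred between the pads, so close gently.

Call:
move_arm:
  motion:
    - [0,0,0,0,0,0]
    - [0,0,0,0,0,0]
    - [0,0,0,0,0,0]
    - [0,0,0,0,0,0]
  fingers: -1
  newtons: 6

```text
time: 13.68
tool_pos: [0.5254, -0.3554, 0.062]
tool_rot: [-3.142, 0.0, 0.235]
contact_force: [-0.3, 0.7, -0.6]
opening: 0.0201
grip_force: 6.0
```

Call:
move_arm:
  motion:
    - [0,0,0,0,0,0]
    - [0,0,0,0,0,0]
    - [0,0,0,0,0,0]
  newtons: 15

```text
time: 14.05
tool_pos: [0.5254, -0.3554, 0.062]
tool_rot: [3.142, 0.0, 0.236]
contact_force: [0.8, 0.2, 1.1]
opening: 0.0199
grip_force: 15.0
```

Call:
move_arm:
  motion:
    - [0,0,-0.2,0,0,0]
    - [0,0,-0.5,0,0,0]
    - [0,0,-0.9,0,0,0]
    - [0,0,-0.9,0,0,0]

```text
time: 14.55
tool_pos: [0.5269, -0.3568, 0.1555]
tool_rot: [3.136, -0.004, 0.235]
contact_force: [0.3, -0.3, -0.9]
opening: 0.0196
grip_force: 15.0
```

Call:
move_arm:
  motion:
    - [0.13,-0.31,0,0,0,0.028]
    - [0.26,-0.62,0,0,0,0.056]
    - [0.39,-0.935,0,0,0,0.0845]
    - [0.39,-0.935,0,0,0,0.0845]

```text
time: 15.05
tool_pos: [0.5412, -0.2529, 0.1507]
tool_rot: [-3.14, 0.002, -0.027]
contact_force: [-0.3, -1.0, -1.3]
opening: 0.0197
grip_force: 15.0
```

Call:
move_arm:
  motion:
    - [0.06,-0.45,0,0,0,0]
    - [0.11,-0.9,0,0,0,0]
    - [0.11,-0.9,0,0,0,0]

```text
time: 15.42
tool_pos: [0.555, -0.1637, 0.1511]
tool_rot: [-3.141, 0.002, -0.026]
contact_force: [0.5, 0.3, -1.7]
opening: 0.0196
grip_force: 15.0
```

Call:
move_arm:
  motion:
    - [0.06,-0.45,0,0,0,0]
    - [0.11,-0.9,0,0,0,0]
    - [0.11,-0.9,0,0,0,0]

```text
time: 15.8
tool_pos: [0.569, -0.0749, 0.1513]
tool_rot: [-3.141, 0.001, -0.027]
contact_force: [0.4, -0.2, -2.1]
opening: 0.0197
grip_force: 15.0
```

Call:
move_arm:
  motion:
    - [0.06,-0.45,0,0,0,0]
    - [0.115,-0.92,0,0,0,0]
    - [0.115,-0.92,0,0,0,0]
    - [0.115,-0.92,0,0,0,0]

```text
time: 16.3
tool_pos: [0.5832, 0.0137, 0.1515]
tool_rot: [3.141, 0.001, -0.03]
contact_force: [1.0, -1.0, -1.5]
opening: 0.0197
grip_force: 15.0
```

Call:
move_arm:
  motion:
    - [0,0,0.3,0,0,0]
    - [0,0,0.6,0,0,0]
    - [0,0,0.6,0,0,0]
    - [0,0,0.6,0,0,0]

```text
time: 16.8
tool_pos: [0.5839, 0.0141, 0.093]
tool_rot: [3.141, -0.001, -0.031]
contact_force: [0.6, -0.1, -1.5]
opening: 0.0204
grip_force: 15.0
```

Run:
```python
from notch import *
c=cam('scene'); o=robot.observe(); print(o['contact_force'],o['tool_pos'],o['tool_rot'])
print('notch',notch(c,(.5027,.0188)))
u0,v0=260,235
S=cv2.resize(c['image'][v0:v0+50,u0:u0+60],(720,600),interpolation=2)
T=o['tool_pos']
print('predicted tip crop',(np.array(proj(c,T-[0,0,.052]))-[u0,v0]+.5)*12)
for q in((.5027,.0188),(.5015,.017)):
  for r in(.074,.082,.087): print('sock/notch crop',q,r,(np.array(proj(c,(q[0]+r*np.cos(-.03),q[1]+r*np.sin(-.03),.03)))-[u0,v0]+.5)*12)
save('c9.png',S)
```

```text
[-0.0756553  -0.37570915 -1.57336398] [0.5841523  0.01444494 0.09338209] [ 3.14117587e+00 -2.41579153e-03 -3.09292970e-02]
notch (np.float64(-1.7000000000000002), (np.float64(-6.45), np.float64(3.05)), np.float64(32.05263157894737), np.float64(-4.0))
predicted tip crop [346.9977847 352.1205097]
sock/notch crop (0.5027, 0.0188) 0.074 [374.46702658 366.75793393]
sock/notch crop (0.5027, 0.0188) 0.082 [356.32215649 399.88088209]
sock/notch crop (0.5027, 0.0188) 0.087 [344.88737462 420.75192302]
sock/notch crop (0.5015, 0.017) 0.074 [367.27173479 358.83100626]
sock/notch crop (0.5015, 0.017) 0.082 [349.11283239 391.87302787]
sock/notch crop (0.5015, 0.017) 0.087 [337.66933931 412.69291913]
```

View pics/c9.png

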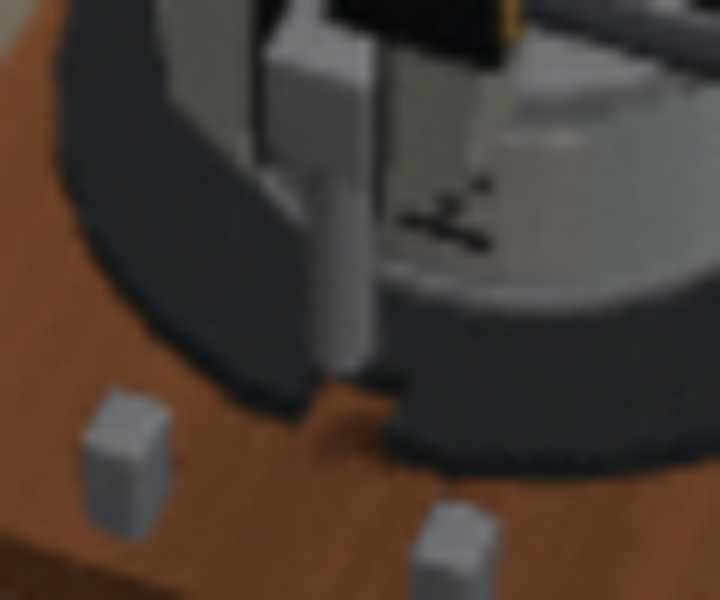

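Crop: the tip is at about (343,358). The notch mouth corners are at about (300,410) and (392,455), with the dark socket mouth below the tip near (350,430). Next I work out the offset in numbers.

Run:
```python
from notch import *
ims=[];
for _ in range(8):
    c=cam('scene'); ims.append(c['image'].astype(float))
im=np.mean(ims,0); o=robot.observe(); T=o['tool_pos']; print(T)
r=im[...,0]
print('cols',list(range(282,297)))
for v in range(258,277): print(v,r[v,282:297].round().astype(int))
```

```text
[0.58325622 0.01548059 0.09228344]
cols [282, 283, 284, 285, 286, 287, 288, 289, 290, 291, 292, 293, 294, 295, 296]
258 [34 34 34 36 48 59 70 78 84 77 65 69 76 91 91]
259 [34 34 34 36 48 59 70 79 84 75 46 43 54 66 71]
260 [34 33 33 36 48 59 69 78 83 74 43 34 37 39 41]
261 [35 34 33 36 48 59 69 78 84 75 44 33 34 33 32]
262 [34 34 34 36 48 59 70 78 84 74 44 33 33 33 33]
263 [33 34 34 36 48 59 70 79 84 72 44 34 34 32 33]
264 [34 34 34 34 44 58 70 80 82 62 39 34 33 33 34]
265 [34 34 34 33 32 50 67 76 64 42 31 32 33 34 34]
266 [33 34 34 31 28 49 51 43 30 21 19 21 30 34 34]
267 [25 29 32 29 50 79 84 70 45 29 23 22 31 34 34]
268 [18 18 21 31 78 93 97 94 85 82 65 38 33 34 33]
269 [37 26 23 52 88 87 84 77 71 74 60 39 33 34 34]
270 [88 72 57 79 87 75 67 62 57 51 40 34 33 34 35]
271 [96 91 86 87 77 69 65 60 53 42 26 22 28 33 34]
272 [94 91 88 86 75 70 68 64 56 42 23 18 19 21 24]
273 [92 90 89 89 79 79 80 88 80 66 46 38 27 24 19]
274 [90 89 90 91 90 88 91 89 85 88 76 81 71 68 46]
275 [89 89 90 91 92 92 94 94 96 97 92 92 90 92 85]
276 [90 90 91 92 93 94 94 96 98 96 92 91 94 93 86]
```

Run:
```python
from h import *
c=cam('scene'); o=robot.observe(); T=o['tool_pos']; z=T[2]-.052
a=onplane(c,288.5,264.7,z); 
for s in((289.3,270.9),(289.3,270.4),(289.,271.3)):
    b=onplane(c,*s,.02); print(a,b,b-a,'goal TCP',T+(b-a))
# notch corners etc: axis expected
print(T)
```

```text
[0.58528895 0.01507133 0.04019709] [0.58461813 0.01655017 0.02      ] [-0.00067083  0.00147884 -0.02019709] goal TCP [0.58255052 0.01699724 0.072     ]
[0.58528895 0.01507133 0.04019709] [0.58337936 0.0160665  0.02      ] [-0.00190959  0.00099516 -0.02019709] goal TCP [0.58131176 0.01651357 0.072     ]
[0.58528895 0.01507133 0.04019709] [0.58583406 0.01635686 0.02      ] [ 0.00054511  0.00128552 -0.02019709] goal TCP [0.58376645 0.01680393 0.072     ]
[0.58322135 0.0155184  0.09219709]
```

Call:
move_arm:
  motion:
    - [-0.005,-0.012,0,0,0,0]
    - [-0.005,-0.012,0.04,0,0,0]
    - [-0.005,-0.012,0.08,0,0,0]
    - [-0.005,-0.012,0.08,0,0,0]

```text
time: 17.8
tool_pos: [0.5824, 0.0167, 0.0834]
tool_rot: [3.142, 0.001, -0.03]
contact_force: [0.2, 0.2, -1.9]
opening: 0.02
grip_force: 15.0
```

Call:
move_arm:
  motion:
    - [0,0,0.02,0,0,0]
    - [0,0,0.04,0,0,0]
    - [0,0,0.04,0,0,0]

```text
time: 18.18
tool_pos: [0.5826, 0.0166, 0.0798]
tool_rot: [3.142, 0.0, -0.03]
contact_force: [0.2, -0.3, -2.0]
opening: 0.0201
grip_force: 15.0
```

Call:
move_arm:
  motion:
    - [0,0,0.02,0,0,0]
    - [0,0,0.03,0,0,0]
    - [0,0,0.03,0,0,0]

```text
time: 18.55
tool_pos: [0.5827, 0.0166, 0.0769]
tool_rot: [3.142, 0.0, -0.03]
contact_force: [0.1, -0.1, -1.1]
opening: 0.0198
grip_force: 15.0
```

Call:
move_arm:
  motion:
    - [0,0,0.02,0,0,0]
    - [0,0,0.04,0,0,0]
    - [0,0,0.04,0,0,0]

```text
time: 18.92
tool_pos: [0.5825, 0.0166, 0.0727]
tool_rot: [3.142, 0.0, -0.03]
contact_force: [-0.9, -0.0, -0.5]
opening: 0.0201
grip_force: 15.0
```

Call:
move_arm:
  motion:
    - [0,0,0.01,0,0,0]
    - [0,0,0.02,0,0,0]
    - [0,0,0.02,0,0,0]

```text
time: 19.3
tool_pos: [0.5826, 0.0167, 0.0709]
tool_rot: [3.142, 0.0, -0.03]
contact_force: [0.5, 0.1, -1.8]
opening: 0.02
grip_force: 15.0
```

Call:
move_arm:
  motion:
    - [0,0,0.01,0,0,0]
    - [0,0,0.02,0,0,0]
    - [0,0,0.02,0,0,0]

```text
time: 19.68
tool_pos: [0.5826, 0.0166, 0.0689]
tool_rot: [3.142, 0.0, -0.03]
contact_force: [-0.9, 0.5, -1.9]
opening: 0.0203
grip_force: 15.0
```

Call:
move_arm:
  motion:
    - [0,0,0.02,0,0,0]
    - [0,0,0.04,0,0,0]
    - [0,0,0.04,0,0,0]

```text
time: 20.05
tool_pos: [0.5825, 0.0166, 0.0647]
tool_rot: [3.142, 0.001, -0.03]
contact_force: [0.3, 0.3, -1.7]
opening: 0.0203
grip_force: 15.0
```

Call:
move_arm:
  motion:
    - [0,0,0.02,0,0,0]
    - [0,0,0.04,0,0,0]
    - [0,0,0.04,0,0,0]

```text
time: 20.42
tool_pos: [0.5826, 0.0166, 0.0608]
tool_rot: [3.142, 0.0, -0.03]
contact_force: [-0.6, -0.1, -2.0]
opening: 0.0199
grip_force: 15.0
```

Call:
move_arm:
  motion:
    - [0,0,0.01,0,0,0]
    - [0,0,0.03,0,0,0]
    - [0,0,0.03,0,0,0]

```text
time: 20.8
tool_pos: [0.5826, 0.0166, 0.0578]
tool_rot: [3.142, 0.0, -0.03]
contact_force: [0.1, 0.3, -2.2]
opening: 0.02
grip_force: 15.0
```

Tip about 1 mm above the bottom and no contact force. Release gently so it drops, then open only as far as needed and withdraw.

Call:
move_arm:
  motion:
    - [0,0,0,0,0,0]
    - [0,0,0,0,0,0]
    - [0,0,0,0,0,0]
    - [0,0,0,0,0,0]
    - [0,0,0,0,0,0]
    - [0,0,0,0,0,0]
  fingers: 0.2

```text
time: 21.55
tool_pos: [0.5827, 0.0166, 0.058]
tool_rot: [3.142, -0.0, -0.03]
contact_force: [-0.3, 0.4, -0.4]
opening: 0.0552
grip_force: 0.0
```

Call:
move_arm:
  motion:
    - [0,0,-0.2,0,0,0]
    - [0,0,-0.5,0,0,0]
    - [0,0,-1,0,0,0]
    - [0,0,-1,0,0,0]

```text
time: 22.05
tool_pos: [0.5851, 0.0164, 0.1622]
tool_rot: [3.141, -0.009, -0.03]
contact_force: [0.4, -0.3, -0.2]
opening: 0.0548
grip_force: 0.0
```

Call:
move_arm:
  motion:
    - [-0.5,0.5,-0.2,0,0,0]
    - [-1,1,-0.2,0,0,0]
    - [-1,1,-0.2,0,0,0]
    - [-1,1,-0.2,0,0,0]

```text
time: 22.55
tool_pos: [0.4794, -0.0808, 0.1779]
tool_rot: [-3.141, -0.0, -0.032]
contact_force: [0.3, -0.0, 0.7]
opening: 0.0553
grip_force: 0.0
```

Run:
```python
from m import *
for n in('scene','top'):
    c=cam(n); P,g,Z,m=run(n,c)
    d=np.hypot(P[...,0]-.583,P[...,1]-.0166); h=(d<.02)&(Z>.065)&(Z<.12)
    print('pin head',h.sum(),P[h].mean(0),np.percentile(Z[h],[10,50,90]), 'top of pixels >.083:',Z[h][Z[h]>.08].mean())
    # untouched things
    hsv=cv2.cvtColor(c['image'],cv2.COLOR_RGB2HSV)
```

```text
scene lid 0.08999820680350784 1807 (0.5156000852584839, 0.01407675351947546) 0.06959154456853867
tongue [296.35772358 234.63414634] 123 [0.54454093 0.01634664] r 0.029029719617001164 ang 4.484636741434444
base 2668 ((0.5187076330184937, 0.01870889961719513), (0.19078753888607025, 0.22502627968788147), 88.33235931396484)
cheek [269.71698113 271.45283019] 53 [ 0.61669977 -0.01332907  0.04172018]
cheek [296.94339623 280.83018868] 53 [0.61872061 0.04616168 0.041426  ]
pin head 167 [0.58801628 0.01759903 0.08144615] [0.06913884 0.08472335 0.0893311 ] top of pixels >.083: 0.08671646527510646
top lid 0.08935289463248305 652 (0.5152159929275513, 0.017234250903129578) 0.06958729028701782
tongue [239.11111111 198.38888889] 36 [0.54162605 0.02737198] r 0.028288947670689343 ang 20.99972962859967
base 1049 ((0.5177198052406311, 0.020211778581142426), (0.18604232370853424, 0.2153548151254654), 89.45928192138672)
cheek [233.03703704 176.22222222] 27 [0.61278237 0.04611115 0.04159881]
pin head 73 [0.57999311 0.01612191 0.08500506] [0.07846477 0.08607058 0.08953018] top of pixels >.083: 0.08654770432263437
```

```bash
python3 -c "
from cell import robot; print(robot.hand_in())"
```

```text
the job is handed in; nothing more can be done
None
```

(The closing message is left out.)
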